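# Gather the teal ride kit into the beech tray

### The arm

A 7-joint arm with a two-finger parallel gripper is mounted at the origin on the work surface. World frame = base frame: x ahead of the robot, y to its left, z up, the work surface at z = 0. Lengths are in mm, angles in rad, forces in N, time in s.
With the tool pointing down it reaches from about 425 to 950 mm from the base axis. Payload 4.7 kg.
Tool frame: the origin (TCP) lies on the centre line of the jaws, within the pads' length; the fingertips stand 14 mm ahead of it and the grasp point (between the pads) lies 5 mm behind it (manip.tip_reach is the distance from the TCP to the fingertips, in mm); z points along the fingers, y is the line along which they close (so a half turn about z gives the same grasp; the last joint's range is limited). The gripper opens to 85 mm and grips with 20 to 120 N. Pads are 22 mm wide; open, the fingers measure 114 mm over their backs; the gripper's body (76 mm by 85 mm) begins 54 mm behind the grasp point. The pads swing forward as they close: fully open they stand 13 mm farther back than shut.
Start: joints at [-1.263, 0.469, -0.049, 1.532, 0.024, 1.141, -0.082], TCP at [223.027, 637.108, 245.335] pointing down, gripper open.
Joint ranges: [-2.59, 2.59], [-0.33, 1.99], [-1.39, 1.29], [0.1, 2.45], [-1.04, 4.18], [0.21, 1.99], [-2.66, 2.66]. Speed limits (rad/s): [2.57, 2.57, 3.14, 3.14, 3.14, 3.14, 3.14].

### API

Orientations are given as a 3x3 rotation matrix whose columns are the frame's x, y, z axes.
In Python, from station import read_state, read_camera, manip, silhouettes, pinpoint gives the robot as it stands. The module is installed in compiled form; this text tells all that it offers.
- The arm moves only by the tool send_rows, never from a script. Its argument "targets" is a list that holds one entry, the list of rows, each a list of 7 numbers: the turn, a rotation vector about the tool's x, y, z in rad, then the shift along the tool's x, y, z in m, then the finger opening in m, from 0 to 0.0854. In form: [[[wx, wy, wz, dx, dy, dz, gripper], ...]]. A call has 1 to 10 rows; each row shifts and turns the commanded pose from where the row before left it, along the tool's axes as they then stand; what a row does not reach is not made up. A row lasts 1/8 s, in which the tool goes at most 62.5 mm and 10.7 degrees, less where a joint would pass 70% of its speed; a pose out of reach is approached as far as the arm can. A call is refused whole if a number of a shift passes 0.0625 or a number of a turn 0.188, either way. A call with a gripper value outside its range is refused whole. The fingers move at their own pace and stop on an object; the grip force is fixed at half the most. Time passes only in rows, so rows that do not move let the fingers close. It gives the time, the measured TCP pose, the force, the opening and the grip force at its end, in the units of the state.
- read_state(): the state, without advancing time (a new reading comes with each control period).
- read_camera(name): name is "scene" or "top" or "wrist"; returns a dict with "pixels" (420x560x3 uint8, blue, green, red), "vfov" (degrees; the focal length in pixels is half the picture's height over the tangent of half this angle, whatever the lens; pixels are square), "cx", "cy" (the principal point, pixels), "eye" and "attitude" of the camera in the world; the wrist camera has in their place "hand_eye" (4x4, takes a point from camera to tool coordinates, whose origin is the TCP and whose axes are the flange's). Camera axes: x right, y down, z forward; pixel columns grow to the right and rows downward; lengths in mm; the calibration is good to about 2 mm. A picture is of the moment at which its call begins: read the wrist's pose just before it. There is no depth.
- manip.hand_in(): hands the job in; it is judged then, once.
Trained networks look in a picture, given as the dict that the camera call returned (one of the last four; its "shot" number tells which), for a name from the list of things; names that differ only in an ending like _2 or _b are one class to them, and where a whole thing is asked for, a point or a joint stands for the part that bears it (a point fixed in the world has none). Each returns a list of dicts, best first, with "score" (0 to 1); they miss things now and then, are a little off and sometimes report something else, mostly with a low value. They report only what shows in the picture. A call takes as long as a camera call.
- silhouettes(picture, name): "region" (420x560 bool, what is visible of it).
- pinpoint(picture, name): "xyz" ([x, y, z] in mm, in world coordinates, good to about 4 mm: a listed point, or the origin of a listed thing).
The state is a dict: "time_s": time; "joint_pos": joint angles; "joint_vel": joint speeds; "joint_torque": joint torques, N m; "tcp_pos": TCP position; "eef_rot": TCP orientation; "wrist_force": force on the tool from outside, world axes, zero at the start; "moment": the same for the moment, N m; "opening": finger opening in mm; "gripper_force": force on a finger pad.
Only numpy, scipy, OpenCV 4.12 (cv2) and the standard library are available. Lean on these libraries where they do the work, as an engineer would, in place of code of your own. Each camera call takes 0.05 s, during which the arm holds its last target. There are 200 camera calls.

### The job

Get my things for tomorrow's ride together in the beech key tray, each in the middle of its own bay and flat on the inlay: the aluminium canister upright on the white inlay, the steel clothes peg on the black one, the teal bike light button side up on the yellow one, and the key with the teal head on the purple one, same face up as it lies now. The orange light and the orange-headed key belong to somebody else: leave them where they lie.

Things in the scene. Friction and masses are not known exactly. Their poses are not given: they have to be found in the camera images.
- canister: small round aluminium canister with a twist cap, standing upright; 42 mm diameter, cap 44 mm diameter from 40 mm up to the top at 54 mm (a narrow neck 36 mm wide from 38 to 40 mm). Origin: centre of its underside; z up. About 90 g.
- peg: stainless steel spring clothes peg lying on its side, 64 mm long (x), 16 mm across its two legs (y), 12 mm high; the legs do not move. Origin: centre of its underside; z up. Grip it across the legs (y) at the middle. About 30 g.
- light_teal: teal plastic bike light, a block 48 (x) x 30 (y) x 26 mm high with a round clear lens on its +x end and a small black button on top. Origin: centre of its underside; z up. Grip it across its 30 mm width (y). About 70 g.
- key_teal: steel door key with a chunky teal plastic head, lying flat; 62 mm long overall (x). Origin: middle of its length, at its underside; z up. The head is a block 34 (x) x 22 (y) x 11 mm high centred 14 mm from the origin towards -x; the thin steel blade (8 mm wide) sticks out 28 mm beyond the head towards +x, clear of the surface. Grip the head across its 22 mm width (y). About 35 g.
- light_orange: to be left alone: orange plastic bike light, a block 48 (x) x 30 (y) x 26 mm high with a round clear lens on its +x end and a small black button on top. Origin: centre of its underside; z up. Grip it across its 30 mm width (y). About 70 g.
- key_orange: to be left alone: steel door key with a chunky orange plastic head, lying flat; 62 mm long overall (x). Origin: middle of its length, at its underside; z up. The head is a block 34 (x) x 22 (y) x 11 mm high centred 14 mm from the origin towards -x; the thin steel blade (8 mm wide) sticks out 28 mm beyond the head towards +x, clear of the surface. Grip the head across its 22 mm width (y). About 35 g.
- pad_white: white square inlay, 84 x 84 x 3 mm, covering the floor of one of the four bays of the fixed beech tray. Origin: centre of the bay at the inlay's underside, 6 mm above the console (its upper face is at 9 mm); x and y along the tray's walls, z up. The bay is 86 x 86 mm inside; its walls, 5 mm thick, rise 9 mm above the inlay (18 mm above the console); neighbouring bay centres are 91 mm apart, two by two. Which colour is in which bay varies.
- pad_black: black square inlay, 84 x 84 x 3 mm, covering the floor of one of the four bays of the fixed beech tray. Origin: centre of the bay at the inlay's underside, 6 mm above the console (its upper face is at 9 mm); x and y along the tray's walls, z up. The bay is 86 x 86 mm inside; its walls, 5 mm thick, rise 9 mm above the inlay (18 mm above the console); neighbouring bay centres are 91 mm apart, two by two. Which colour is in which bay varies.
- pad_yellow: yellow square inlay, 84 x 84 x 3 mm, covering the floor of one of the four bays of the fixed beech tray. Origin: centre of the bay at the inlay's underside, 6 mm above the console (its upper face is at 9 mm); x and y along the tray's walls, z up. The bay is 86 x 86 mm inside; its walls, 5 mm thick, rise 9 mm above the inlay (18 mm above the console); neighbouring bay centres are 91 mm apart, two by two. Which colour is in which bay varies.
- pad_purple: purple square inlay, 84 x 84 x 3 mm, covering the floor of one of the four bays of the fixed beech tray. Origin: centre of the bay at the inlay's underside, 6 mm above the console (its upper face is at 9 mm); x and y along the tray's walls, z up. The bay is 86 x 86 mm inside; its walls, 5 mm thick, rise 9 mm above the inlay (18 mm above the console); neighbouring bay centres are 91 mm apart, two by two. Which colour is in which bay varies.

How it is judged (in metres and radians):
At the end, for the whole second after the job is handed in: Canister on white, peg on black, teal light on yellow, teal key on purple: origin within 15 mm of the bay centre, underside within 5 mm of the inlay, tilt under 0.15 rad, same side up as at the start, released, at rest; orange light and key within 30 mm of their starts (horizontal distance between canister and pad_white below 0.015 m and z of canister in the frame of pad_white between -0.002 and 0.008 m and angle between each of canister, peg, light_teal, key_teal's own z axis and vertical below 0.15 rad and linear speed of each of canister, peg, light_teal, key_teal below 0.02 m/s and angular speed of each of canister, peg, light_teal, key_teal below 0.2 rad/s and horizontal distance between peg and pad_black below 0.015 m and z of peg in the frame of pad_black between -0.002 and 0.008 m and horizontal distance between light_teal and pad_yellow below 0.015 m and z of light_teal in the frame of pad_yellow between -0.002 and 0.008 m and horizontal distance between key_teal and pad_purple below 0.015 m and z of key_teal in the frame of pad_purple between -0.002 and 0.008 m and distance of each of light_orange, key_orange from where it was at the start of the episode below 0.03 m); the robot touches nothing.
It fails at once if the orange light is shifted by more than 30 mm (distance of light_orange from where it was at the start of the episode above 0.03 m).
It fails at once if the orange key is shifted by more than 30 mm (distance of key_orange from where it was at the start of the episode above 0.03 m).
It also fails if it takes over 96 s, if anything falls off the work surface, if the arm or the gripper's body presses on something with over 40 N, if the wrist force passes 120 N, or if a joint passes its speed limit or range.

## Working session

There is one attempt and no reset: what is moved stays moved. The work goes in short steps, Python scripts to look and compute and a tool call to move; the robot and the scene stay as the last step left them, time stands still between calls to the robot, and variables do not carry over. Pictures are saved under pics/ and viewed, at most 14 in all, crops included, and the job is handed in when it is done.

Besides the shell and the picture viewer there is one more tool, called after ">>>" in YAML: its name, and indented under it one key for each argument. send_rows: Moves the arm, as the interface text tells. Its arguments: {"type":"object","properties":{"targets":{"type":"array"}},"required":["targets"]}

```bash
mkdir -p pics
cat > h.py <<'E'
from station import *
import numpy as np, cv2
def proj(c,P):
    R=np.array(c["attitude"]);f=210/np.tan(np.radians(c["vfov"])/2)
    q=(np.atleast_2d(P)-np.array(c["eye"]))@R
    return q[:,:2]/q[:,2:]*f+[c["cx"],c["cy"]]
def ray(c,uv,z):
    R=np.array(c["attitude"]);f=210/np.tan(np.radians(c["vfov"])/2)
    d=np.c_[(np.atleast_2d(uv)-[c["cx"],c["cy"]])/f,np.ones(len(np.atleast_2d(uv)))]@R.T
    e=np.array(c["eye"]);return e+d*((z-e[2])/d[:,2:])
E
python3 - <<'E'
from h import *
s=read_state();print(np.round(s["eef_rot"],3).tolist(),s["tcp_pos"],s["opening"],s["time_s"])
H={'canister':54,'peg':12,'light_teal':26,'key_teal':11,'light_orange':26,'key_orange':11,'pad_white':9,'pad_black':9,'pad_yellow':9,'pad_purple':9}
for n in ["top","scene"]:
    c=read_camera(n);cv2.imwrite(f"pics/{n}0.png",c["pixels"])
    print(n,np.round(c["eye"],0),c["vfov"],np.round(c["attitude"],3).tolist())
    for k in H:
        r=pinpoint(c,k);print(k,[(np.round(x["xyz"],0).tolist(),round(x["score"],2)) for x in r[:2]])
        if n=="top":
            m=silhouettes(c,k)
            if m:
                g=np.argwhere(m[0]["region"])[:,::-1].astype(np.float32)
                rr=cv2.minAreaRect(ray(c,g,H[k])[:,:2].astype(np.float32));print("   sil",np.round(m[0]["score"],2),np.round(rr[0]),np.round(rr[1]),round(rr[2],1),g.mean(0).round())
E
```

```text
[[-0.944, 0.33, -0.001], [0.33, 0.944, -0.002], [-0.0, -0.002, -1.0]] [222.83945961 636.54938249 244.23540917] 85.13310905036711 0.0
top [ 296.  -27. 1293.] 44.433564820436 [[-0.006, -0.983, 0.186], [-1.0, 0.004, -0.012], [0.011, -0.186, -0.983]]
canister [([574.0, -357.0, 2.0], 0.73), ([607.0, -212.0, -5.0], 0.58)]
   sil 0.62 [ 571. -351.] [39. 55.] 36.3 [409. 192.]
peg [([606.0, -213.0, -2.0], 0.61)]
   sil 0.48 [ 606. -209.] [54. 15.] 79.5 [352. 182.]
light_teal [([464.0, -200.0, 0.0], 0.57)]
   sil 0.54 [ 464. -193.] [30. 52.] 46.8 [346. 236.]
key_teal [([600.0, -72.0, -2.0], 0.62)]
   sil 0.54 [598. -63.] [23. 60.] 89.4 [293. 188.]
light_orange [([417.0, -343.0, -0.0], 0.74), ([474.0, -98.0, 3.0], 0.51)]
   sil 0.76 [ 414. -336.] [48. 32.] 43.5 [404. 256.]
key_orange [([474.0, -98.0, 3.0], 0.51)]
   sil 0.69 [467. -93.] [20. 41.] 89.3 [305. 237.]
pad_white []
   sil 0.75 [599. 198.] [84. 83.] 85.1 [191. 185.]
pad_black [([509.0, 202.0, 5.0], 0.71), ([590.0, 106.0, 4.0], 0.55)]
   sil 0.85 [508. 206.] [83. 83.] 85.6 [186. 221.]
pad_yellow [([600.0, -72.0, -2.0], 0.4)]
   sil 0.73 [502. 115.] [84. 85.] 85.2 [222. 223.]
pad_purple [([591.0, 108.0, 6.0], 0.73)]
   sil 0.64 [593. 107.] [84. 86.] 85.3 [226. 188.]
scene [ 960. -190.  587.] 57.41850702452698 [[0.289, 0.747, -0.598], [0.957, -0.214, 0.195], [0.018, -0.629, -0.777]]
canister [([576.0, -360.0, 1.0], 0.9)]
peg [([606.0, -213.0, 5.0], 0.87), ([499.0, 112.0, 7.0], 0.34)]
light_teal [([466.0, -194.0, -3.0], 0.88)]
key_teal [([600.0, -69.0, -4.0], 0.68)]
light_orange [([418.0, -342.0, 1.0], 0.57)]
key_orange [([472.0, -101.0, -1.0], 0.57)]
pad_white [([601.0, 197.0, 3.0], 0.75), ([590.0, 105.0, 6.0], 0.27)]
pad_black [([510.0, 206.0, 4.0], 0.65)]
pad_yellow [([497.0, 114.0, 4.0], 0.56)]
pad_purple [([587.0, 102.0, 6.0], 0.61)]
```

View pics/top0.png

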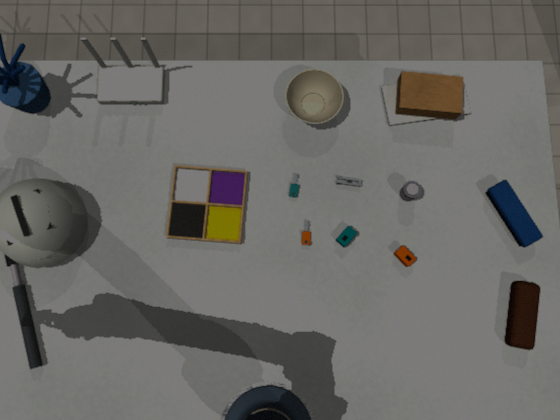

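View pics/scene0.png

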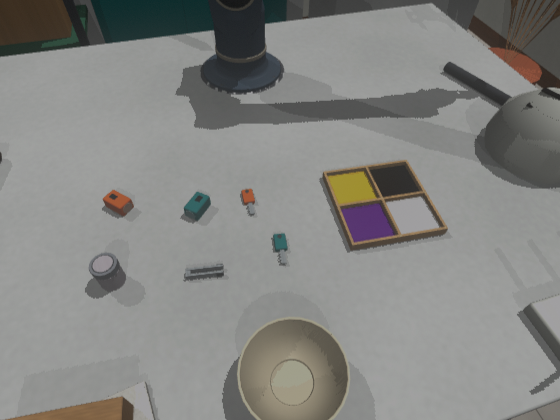

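The top view shows the tray at about (207,204), with white top left, purple top right, black bottom left and yellow bottom right. The teal key is at (294,186), the peg at (349,181), the teal light at (346,236) and the canister at (411,190). The orange key (306,235) and orange light (405,256) have to stay put. The scene view agrees. I'll start with the key.

```bash
cat >> h.py <<'E'
def plan(x,y,z,yaw=None):
    """yaw: world angle (deg) of the gripper's closing line. prints the shift in tool axes (mm) and the turn, after which to shift"""
    s=read_state();R=np.array(s["eef_rot"]);p=np.array(s["tcp_pos"])
    d=np.array([x,y,z])-p
    cur=np.degrees(np.arctan2(R[1,1],R[0,1]))
    print("t",round(s["time_s"],2),"tcp",p.round(1),"yline",round(cur,1),"tilt(tool)",(R.T@[0,0,-1]).round(4),"open",round(s["opening"],1),"F",np.round(s["wrist_force"],1))
    print("shift now-axes",(R.T@d).round(1),"dist",round(np.linalg.norm(d)))
    if yaw is not None:
        t=(yaw-cur+90)%180-90; print("turn wz",round(-np.radians(t),3),"j7",round(s["joint_pos"][6],2))
def wcam():
    s=read_state();c=read_camera("wrist")
    T=np.eye(4);T[:3,:3]=s["eef_rot"];T[:3,3]=s["tcp_pos"];T=T@np.array(c["hand_eye"])
    c["eye"]=T[:3,3];c["attitude"]=T[:3,:3];return c
def rect(c,k,z,n=0):
    m=silhouettes(c,k)
    p=pinpoint(c,k)
    for q in p[:2]: print(k,"pin",np.round(q["xyz"],1),round(q["score"],2))
    for q in m[:2]:
        g=np.argwhere(q["region"])[:,::-1].astype(np.float32)
        w=ray(c,g,z)[:,:2].astype(np.float32);r=cv2.minAreaRect(w);b=cv2.boxPoints(r)
        e=b[1]-b[0];e2=b[2]-b[1];l=e if np.hypot(*e)>np.hypot(*e2) else e2
        print("  sil",round(q["score"],2),"rect c",np.round(r[0],1),"size",np.round(r[1],1),"long axis deg",round(np.degrees(np.arctan2(l[1],l[0]))%180,1),"mean",w.mean(0).round(1))
E
python3 - <<'E'
from h import *
plan(590,-70,200,90)
print(manip.tip_reach, np.round(read_camera("wrist")["hand_eye"],2).tolist())
E
```

```text
t 1.6 tcp [223.  637.1 245.3] yline 70.7 tilt(tool) [-0.e+00 -1.e-04  1.e+00] open 85.1 F [ 0.7 -0.8  0. ]
shift now-axes [-580.  -546.1   45.3] dist 798
turn wz -0.337 j7 -0.08
14.0 [[-0.0, -0.96, -0.29, 72.34], [1.0, -0.0, -0.0, -0.04], [0.0, -0.29, 0.96, -129.61], [0.0, 0.0, 0.0, 1.0]]
```

>>> send_rows:
  targets:
    - [[0, 0, 0, -0.036, -0.034, -0.01, 0.085], [0, 0, 0, -0.036, -0.034, -0.01, 0.085], [0, 0, 0, -0.036, -0.034, 0, 0.085], [0, 0, 0, -0.036, -0.034, 0, 0.085], [0, 0, 0, -0.036, -0.034, 0, 0.085], [0, 0, 0, -0.036, -0.034, 0, 0.085], [0, 0, 0, -0.036, -0.034, 0, 0.085], [0, 0, 0, -0.036, -0.034, 0, 0.085], [0, 0, 0, -0.036, -0.034, 0, 0.085], [0, 0, 0, -0.036, -0.034, 0, 0.085]]

```text
time_s: 2.9
tcp_pos: [451.1, 195.8, 265.7]
eef_rot: [[-0.944, 0.33, 0.001], [0.33, 0.944, 0.001], [-0.001, 0.001, -1.0]]
wrist_force: [1.1, 0.5, 0.4]
opening: 85.0
gripper_force: 0.0
```

>>> send_rows:
  targets:
    - [[0, 0, 0, -0.036, -0.034, 0.01, 0.085], [0, 0, 0, -0.036, -0.034, 0.01, 0.085], [0, 0, 0, -0.036, -0.034, 0.01, 0.085], [0, 0, 0, -0.036, -0.034, 0.01, 0.085], [0, 0, 0, -0.036, -0.034, 0.01, 0.085], [0, 0, 0, -0.036, -0.034, 0.01, 0.085], [0, 0, -0.17, 0, 0, 0.01, 0.05], [0, 0, -0.167, 0, 0, 0, 0.05], [0, 0, 0, 0, 0, 0, 0.05]]

```text
time_s: 4.03
tcp_pos: [586.9, -66.8, 195.2]
eef_rot: [[-1.0, 0.002, -0.0], [0.002, 1.0, 0.0], [0.0, 0.0, -1.0]]
wrist_force: [-0.1, 0.4, 0.1]
opening: 49.8
gripper_force: 0.0
```

Run:
```python
from h import *
c=wcam();cv2.imwrite("pics/w1.png",c["pixels"])
rect(c,"key_teal",11);rect(c,"peg",12)
plan(590,-70,200,90)
```

```text
key_teal pin [ 5.988e+02 -7.090e+01  1.000e-01] 0.76
  sil 0.65 rect c [598.3 -69.1] size [22.1 61.9] long axis deg 171.5 mean [592.2 -68.2]
  sil 0.4 rect c [591.3 104.2] size [81.6 83.9] long axis deg 175.2 mean [589.7 104.3]
peg pin [ 6.074e+02 -2.069e+02  1.000e-01] 0.73
  sil 0.81 rect c [ 607.2 -208. ] size [65.4 22.2] long axis deg 83.4 mean [ 606.5 -208.7]
t 4.28 tcp [587.  -66.5 195.5] yline 90.0 tilt(tool) [ 4.e-04 -0.e+00  1.e+00] open 50.2 F [-1.2 -0.8 -0.5]
shift now-axes [-3.  -3.5 -4.5] dist 6
turn wz -0.001 j7 1.72
```

View pics/w1.png

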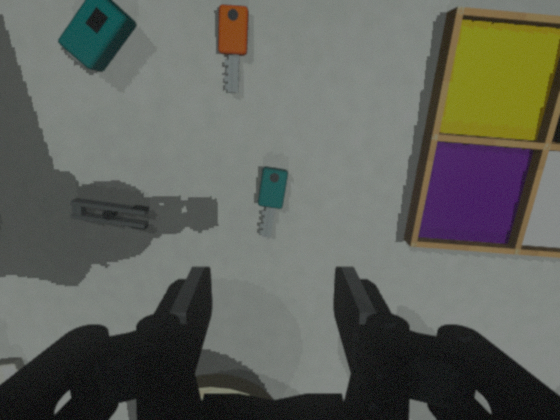

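The wrist picture shows the teal key at (271,200), blade pointing away at about -8.5°, and the peg at (113,212). Both match the estimates, so I'll grip the key head.

>>> send_rows:
  targets:
    - [[0, 0, 0, 0.0025, -0.001, 0.045, 0.04], [0, 0, 0.148, 0, 0, 0.045, 0.04], [0, 0, 0, 0, 0, 0.045, 0.04], [0, 0, 0, 0, 0, 0.03, 0.04], [0, 0, 0, 0, 0, 0.015, 0.04], [0, 0, 0, 0, 0, 0, 0.04]]

```text
time_s: 5.03
tcp_pos: [584.6, -67.6, 15.1]
eef_rot: [[-0.989, 0.147, -0.0], [0.147, 0.989, -0.0], [0.0, -0.0, -1.0]]
wrist_force: [-0.4, 0.4, 1.2]
opening: 40.3
gripper_force: 0.0
```

Run:
```python
from h import *
c=wcam();cv2.imwrite("pics/w2.png",c["pixels"])
plan(584.5,-67.7,16,81.5)
```

```text
t 5.08 tcp [585.  -67.7  15.9] yline 81.5 tilt(tool) [ 1.e-03 -1.e-04  1.e+00] open 40.1 F [ 0.4 -0.2 -0.5]
shift now-axes [ 0.5 -0.1 -0.1] dist 1
turn wz 0.0 j7 1.67
```

View pics/w2.png

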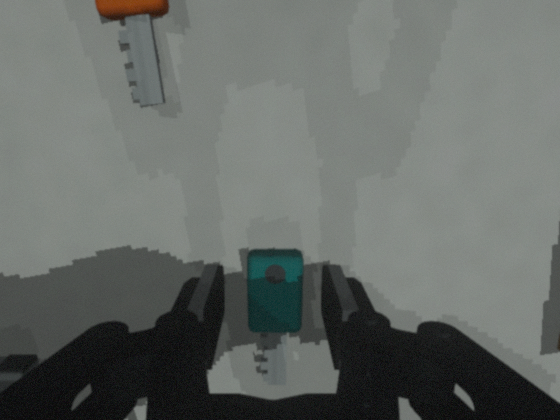

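The key head sits centred between the fingers at (275,290). Close, lift and carry it to purple.

>>> send_rows:
  targets:
    - [[0, 0, 0, 0, 0, 0, 0.01], [0, 0, 0, 0, 0, 0, 0.01], [0, 0, 0, 0, 0, 0, 0.01], [0, 0, 0, 0, 0, 0, 0.01], [0, 0, 0, 0, 0, -0.02, 0.01], [0, 0, 0, 0, 0, -0.04, 0.01], [0, 0, 0, 0, 0, 0, 0.01]]

```text
time_s: 5.95
tcp_pos: [587.0, -68.1, 79.4]
eef_rot: [[-0.989, 0.147, 0.008], [0.147, 0.989, -0.0], [-0.008, 0.001, -1.0]]
wrist_force: [-0.1, 0.3, 0.0]
opening: 19.9
gripper_force: 58.8
```

>>> send_rows:
  targets:
    - [[0, 0, 0, 0.0083, 0.043, 0, 0.01], [0, 0, 0, 0.0083, 0.043, 0, 0.01], [0, 0, 0, 0.0083, 0.043, 0, 0.01], [0, 0, 0, 0.0083, 0.043, 0, 0.01], [0, 0, 0, 0, 0, 0, 0.01], [0, 0, 0, 0, 0, 0, 0.01]]

```text
time_s: 6.7
tcp_pos: [576.6, 106.7, 75.2]
eef_rot: [[-0.989, 0.147, -0.0], [0.147, 0.989, -0.001], [0.0, -0.001, -1.0]]
wrist_force: [-0.7, -0.1, -0.5]
opening: 20.0
gripper_force: 58.8
```

Run:
```python
from h import *
c=wcam();cv2.imwrite("pics/w3.png",c["pixels"])
for k in ["pad_purple","pad_yellow"]: rect(c,k,9)
rect(c,"key_teal",71)
plan(577.2,107.1,76,81.5)
```

```text
sil 0.87 rect c [592.4 103.6] size [84.3 83.1] long axis deg 85.2 mean [572.7 106.4]
pad_yellow pin [494.5 114.5   4.2] 0.67
  sil 0.89 rect c [500.8 111.4] size [85.1 84.7] long axis deg 84.8 mean [498.7 111.4]
key_teal pin [587.5 103.5  56.6] 0.61
  sil 0.92 rect c [587.3 104.9] size [21.1 61. ] long axis deg 171.5 mean [580.9 105.9]
t 7.05 tcp [577.  106.5  75.3] yline 81.4 tilt(tool) [-1.e-04  1.e-04  1.e+00] open 20.1 F [ 0.6  0.  -0.2]
shift now-axes [-0.1  0.7 -0.7] dist 1
turn wz -0.001 j7 1.34
```

View pics/w3.png

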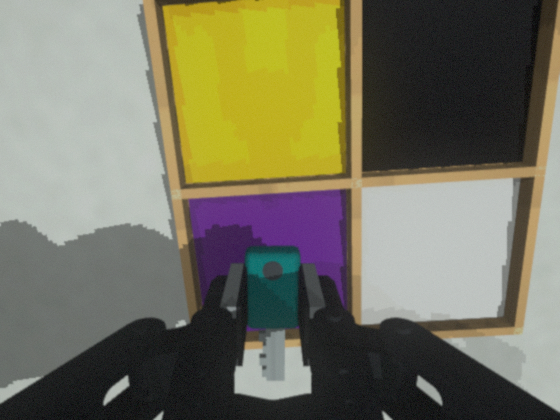

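The key is held level over purple, about 4 mm short in x. I'll shift it and set it down.

>>> send_rows:
  targets:
    - [[0, 0, 0, -0.0045, 0.001, 0.02, 0.01], [0, 0, 0, 0, 0, 0.02, 0.01], [0, 0, 0, 0, 0, 0.008, 0.01], [0, 0, 0, 0, 0, 0.002, 0.01], [0, 0, 0, 0, 0, 0, 0.01], [0, 0, 0, 0, 0, 0, 0.032], [0, 0, 0, 0, 0, 0, 0.032], [0, 0, 0, 0, 0, -0.02, 0.034], [0, 0, 0, 0, 0, -0.06, 0.04], [0, 0, 0, 0, 0, -0.06, 0.05]]

```text
time_s: 8.3
tcp_pos: [581.5, 107.5, 167.6]
eef_rot: [[-0.989, 0.148, 0.0], [0.148, 0.989, -0.0], [-0.0, -0.0, -1.0]]
wrist_force: [0.5, -0.7, -1.0]
opening: 49.7
gripper_force: 0.0
```

Run:
```python
from h import *
c=wcam()
for k in ["pad_purple","pad_yellow"]: rect(c,k,9)
rect(c,"key_teal",20)
plan(600,-207,165,-7)
```

```text
pad_purple pin [587.6 105.3  12.1] 0.7
  sil 0.76 rect c [591.9 103.6] size [85.6 85.2] long axis deg 85.5 mean [590.2 103.7]
pad_yellow pin [500.4 114.    5.1] 0.92
  sil 0.72 rect c [500.8 111.3] size [85.6 85.4] long axis deg 85.2 mean [498.8 111.5]
key_teal pin [595.7 105.8   8.5] 0.65
  sil 0.92 rect c [592.8 105. ] size [21.9 60.9] long axis deg 172.1 mean [587. 106.]
t 8.65 tcp [580.5 107.6 164.3] yline 81.5 tilt(tool) [-2.2e-03  8.0e-04  1.0e+00] open 50.0 F [ 0.5 -0.6 -0.1]
shift now-axes [ -65.6 -308.3   -0.6] dist 315
turn wz 1.545 j7 1.31
```

>>> send_rows:
  targets:
    - [[0, 0, 0, -0.0094, -0.044, 0, 0.05], [0, 0, 0, -0.0094, -0.044, 0, 0.05], [0, 0, 0, -0.0094, -0.044, 0, 0.05], [0, 0, 0, -0.0094, -0.044, 0, 0.05], [0, 0, 0, -0.0094, -0.044, 0, 0.05], [0, 0, 0, -0.0094, -0.044, 0, 0.05], [0, 0, 0, -0.0094, -0.044, 0, 0.05], [0, 0, 0.172, 0, 0, 0, 0.04], [0, 0, 0.172, 0, 0, 0, 0.04], [0, 0, 0.172, 0, 0, 0, 0.04]]

```text
time_s: 9.9
tcp_pos: [600.2, -206.6, 163.4]
eef_rot: [[-0.784, 0.621, -0.003], [0.621, 0.784, 0.001], [0.003, -0.002, -1.0]]
wrist_force: [0.5, -0.4, 0.6]
opening: 39.9
gripper_force: 0.0
```

>>> send_rows:
  targets:
    - [[0, 0, 0.172, 0, 0, 0, 0.04], [0, 0, 0.172, 0, 0, 0, 0.04], [0, 0, 0.172, 0, 0, 0.01, 0.04], [0, 0, 0.172, 0, 0, 0.015, 0.04], [0, 0, 0.172, 0, 0, 0.02, 0.04], [0, 0, 0.17, 0, 0, 0.02, 0.04], [0, 0, 0, 0, 0, 0, 0.04]]

```text
time_s: 10.78
tcp_pos: [599.4, -205.7, 97.2]
eef_rot: [[0.121, 0.993, -0.006], [0.993, -0.121, 0.001], [-0.0, -0.007, -1.0]]
wrist_force: [0.4, 0.3, -0.4]
opening: 40.0
gripper_force: 0.0
```

Run:
```python
from h import *
c=wcam();cv2.imwrite("pics/w4.png",c["pixels"])
rect(c,"peg",12)
plan(607,-207.5,16,-7)
```

```text
peg pin [ 605.4 -206.8   -0.7] 0.69
  sil 0.7 rect c [ 609.3 -208.4] size [65.3 18.6] long axis deg 83.1 mean [ 608.5 -208.8]
t 10.93 tcp [ 601.4 -206.9  100.4] yline -6.9 tilt(tool) [ 3.e-04 -1.e-04  1.e+00] open 40.0 F [ 0.4  0.2 -0.1]
shift now-axes [ 0.1  5.7 84.4] dist 85
turn wz 0.001 j7 0.59
```

View pics/w4.png

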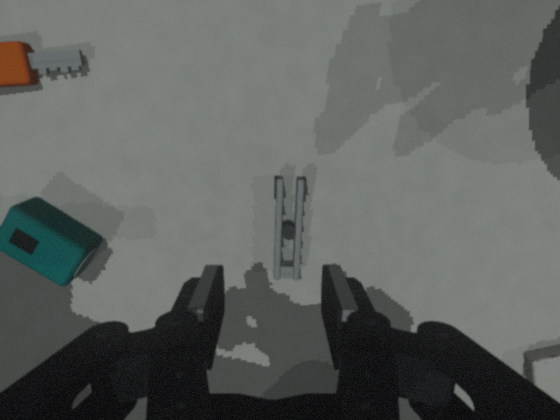

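The peg is at (290,228), aligned with the closing line and 7 mm off to the right. Shift, go down and grip.

>>> send_rows:
  targets:
    - [[0, 0, 0, -0.0005, 0.0065, 0.03, 0.04], [0, 0, 0, 0, 0, 0.03, 0.04], [0, 0, 0, 0, 0, 0.018, 0.04], [0, 0, 0, 0, 0, 0.0065, 0.04], [0, 0, 0, 0, 0, 0, 0.005], [0, 0, 0, 0, 0, 0, 0.005], [0, 0, 0, 0, 0, 0, 0.005], [0, 0, 0, 0, 0, 0, 0.005], [0, 0, 0, 0, 0, 0, 0.005]]

```text
time_s: 12.05
tcp_pos: [608.3, -208.3, 16.8]
eef_rot: [[0.123, 0.992, 0.002], [0.992, -0.123, -0.0], [-0.0, 0.002, -1.0]]
wrist_force: [-0.1, 0.1, 6.8]
opening: 13.9
gripper_force: 61.4
```

Run:
```python
from h import *
plan(508,204,90,-5)
```

```text
t 12.05 tcp [ 608.3 -208.3   16.8] yline -7.0 tilt(tool) [ 1.0e-04 -1.8e-03  1.0e+00] open 13.9 F [-0.1  0.1  6.8]
shift now-axes [ 396.9 -150.   -73.5] dist 431
turn wz -0.036 j7 0.65
```

>>> send_rows:
  targets:
    - [[0, 0, 0, 0, 0, -0.015, 0.005], [0, 0, 0, 0, 0, -0.06, 0.005], [0, 0, -0.036, 0, 0, 0, 0.005], [0, 0, 0, 0.044, -0.0155, 0, 0.005], [0, 0, 0, 0.044, -0.015, 0, 0.005], [0, 0, 0, 0.044, -0.015, 0, 0.005], [0, 0, 0, 0.044, -0.015, 0, 0.005], [0, 0, 0, 0.044, -0.015, 0, 0.005], [0, 0, 0, 0.044, -0.015, 0, 0.005], [0, 0, 0, 0.044, -0.015, 0, 0.005]]

```text
time_s: 13.3
tcp_pos: [528.4, 109.6, 90.8]
eef_rot: [[0.086, 0.996, -0.0], [0.996, -0.086, 0.0], [0.0, -0.0, -1.0]]
wrist_force: [0.4, -0.9, -0.5]
opening: 14.0
gripper_force: 60.7
```

Run:
```python
from h import *
plan(508.5,203.5,90,-5)
```

```text
t 13.3 tcp [528.4 109.6  90.8] yline -5.0 tilt(tool) [-2.e-04  3.e-04  1.e+00] open 14.0 F [ 0.4 -0.9 -0.5]
shift now-axes [ 91.8 -28.    0.8] dist 96
turn wz 0.001 j7 0.11
```

>>> send_rows:
  targets:
    - [[0, 0, 0, 0.046, -0.014, 0, 0.005], [0, 0, 0, 0.046, -0.014, 0, 0.005], [0, 0, 0, 0, 0, 0, 0.005]]

```text
time_s: 13.68
tcp_pos: [507.6, 207.2, 90.2]
eef_rot: [[0.078, 0.997, -0.002], [0.997, -0.078, 0.002], [0.001, -0.002, -1.0]]
wrist_force: [-0.2, -0.8, -0.4]
opening: 14.0
gripper_force: 60.7
```

Run:
```python
from h import *
c=wcam();cv2.imwrite("pics/w5.png",c["pixels"])
rect(c,"peg",86);rect(c,"pad_black",9);rect(c,"pad_white",9);rect(c,"pad_yellow",9);rect(c,"pad_purple",9)
plan(508.5,203.5,26,-5)
```

```text
peg pin [507.9 204.6  71.8] 0.6
  sil 0.57 rect c [508.2 207.7] size [66.2 18.5] long axis deg 85.5 mean [508.2 208.3]
pad_black pin [506.9 197.3   9.3] 0.8
  sil 0.66 rect c [508.4 201.8] size [83.7 85.6] long axis deg 175.5 mean [509.6 212.1]
  sil 0.81 rect c [600.  193.7] size [83.2 83.3] long axis deg 175.5 mean [600.2 195.9]
pad_yellow pin [495.4 115.6   2.9] 0.64
  sil 0.61 rect c [500.8 116.9] size [61.1 38.6] long axis deg 85.5 mean [499.9 105.3]
  sil 0.76 rect c [601.1 111. ] size [79.5 82.3] long axis deg 102.1 mean [613.  125.3]
  sil 0.36 rect c [593.6  90.8] size [ 8.  16.2] long axis deg 140.3 mean [594.4  90.7]
t 14.22 tcp [509.5 201.6  90.8] yline -5.0 tilt(tool) [-1.e-04  1.e-04  1.e+00] open 13.9 F [ 0.7 -0.3 -0.3]
shift now-axes [ 1.8 -1.2 64.8] dist 65
turn wz -0.001 j7 -0.06
```

View pics/w5.png

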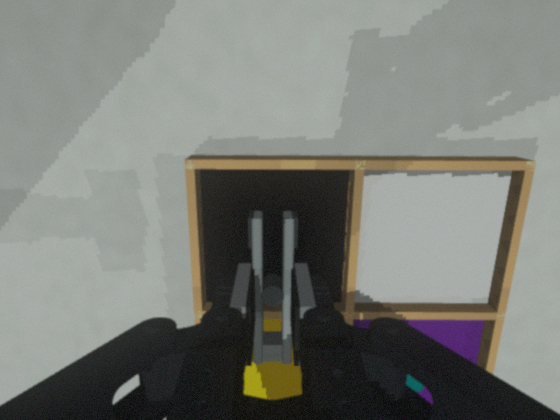

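The peg is centred in the jaws over black, so I'll lower and release it.

>>> send_rows:
  targets:
    - [[0, 0, 0, 0.001, -0.001, 0.03, 0.005], [0, 0, 0, 0, 0, 0.02, 0.005], [0, 0, 0, 0, 0, 0.01, 0.005], [0, 0, 0, 0, 0, 0.0045, 0.005], [0, 0, 0, 0, 0, 0, 0.005], [0, 0, 0, 0, 0, 0, 0.028], [0, 0, 0, 0, 0, 0, 0.028], [0, 0, 0, 0, 0, -0.02, 0.03], [0, 0, 0, 0, 0, -0.06, 0.04], [0, 0, 0, 0, 0, -0.06, 0.05]]

```text
time_s: 15.48
tcp_pos: [508.4, 202.9, 168.9]
eef_rot: [[0.088, 0.996, 0.0], [0.996, -0.088, -0.0], [-0.0, 0.0, -1.0]]
wrist_force: [0.8, 0.8, 1.0]
opening: 50.5
gripper_force: 0.0
```

Run:
```python
from h import *
read_camera("top")
c=wcam();rect(c,"peg",21);rect(c,"pad_black",9)
c=read_camera("top");rect(c,"light_teal",26);rect(c,"key_orange",11)
plan(465,-196,165,-45)
```

```text
peg pin [508.4 204.4   7.9] 0.91
peg pin [600.7 192.7   3.7] 0.68
  sil 0.63 rect c [509.4 202.9] size [65.  17.5] long axis deg 85.0 mean [509.6 201.3]
pad_black pin [507.5 199.9   9.9] 0.85
  sil 0.71 rect c [508.4 202. ] size [85.1 85.7] long axis deg 175.4 mean [508.6 204.3]
light_teal pin [ 466.1 -199.4    0.8] 0.6
  sil 0.63 rect c [ 462.8 -192.3] size [30.1 52.7] long axis deg 137.6 mean [ 462.8 -192.4]
key_orange pin [ 477.2 -100.5    2. ] 0.71
  sil 0.67 rect c [474.8 -93. ] size [20.1 56. ] long axis deg 179.1 mean [469.  -93.6]
t 16.02 tcp [508.  202.9 165.4] yline -5.0 tilt(tool) [0.0013 0.0015 1.    ] open 50.1 F [ 0.2  0.6 -1.3]
shift now-axes [-401.1   -8.     0.9] dist 401
turn wz 0.698 j7 -0.14
```

>>> send_rows:
  targets:
    - [[0, 0, 0, -0.0445, -0.001, 0, 0.05], [0, 0, 0, -0.0445, -0.001, 0, 0.05], [0, 0, 0, -0.0445, -0.001, 0, 0.05], [0, 0, 0, -0.0445, -0.001, 0, 0.05], [0, 0, 0, -0.0445, -0.001, 0, 0.05], [0, 0, 0, -0.0445, -0.001, 0, 0.05], [0, 0, 0, -0.0445, -0.001, 0, 0.05], [0, 0, 0, -0.0445, -0.001, 0, 0.05], [0, 0, 0, -0.0445, 0, 0, 0.05], [0, 0, -0.153, 0, 0, 0, 0.05]]

```text
time_s: 17.27
tcp_pos: [464.4, -199.3, 166.2]
eef_rot: [[-0.063, 0.998, -0.001], [0.998, 0.063, -0.003], [-0.002, -0.001, -1.0]]
wrist_force: [0.7, 1.3, -0.2]
opening: 50.0
gripper_force: 0.0
```

>>> send_rows:
  targets:
    - [[0, 0, -0.153, 0, 0, 0, 0.05], [0, 0, -0.153, 0, 0, 0, 0.05], [0, 0, -0.153, 0, 0, 0.015, 0.05], [0, 0, -0.153, 0, 0, 0.015, 0.05], [0, 0, -0.153, 0, 0, 0.015, 0.05], [0, 0, 0, 0, 0, 0, 0.05], [0, 0, 0, 0, 0, 0, 0.05]]

```text
time_s: 18.15
tcp_pos: [465.8, -195.4, 121.5]
eef_rot: [[-0.737, 0.676, -0.0], [0.676, 0.737, -0.0], [-0.0, -0.0, -1.0]]
wrist_force: [-0.0, -0.5, 1.4]
opening: 49.8
gripper_force: 0.0
```

Run:
```python
from h import *
c=wcam();cv2.imwrite("pics/w6.png",c["pixels"])
rect(c,"light_teal",26)
plan(465,-196,26,47.6)
```

```text
light_teal pin [ 463.4 -199.5    2.1] 0.64
  sil 0.72 rect c [ 463.6 -196.1] size [29.6 51.7] long axis deg 137.6 mean [ 463.  -195.6]
t 18.3 tcp [ 466.  -195.2  121.7] yline 47.6 tilt(tool) [ 8.e-04 -4.e-04  1.e+00] open 50.3 F [-0.3 -0.2  0.3]
shift now-axes [ 0.3 -1.3 95.7] dist 96
turn wz -0.001 j7 1.46
```

View pics/w6.png

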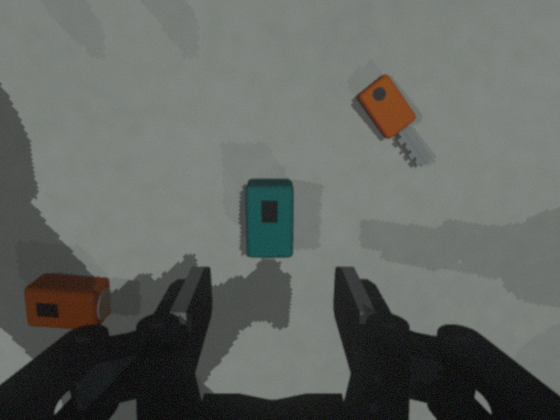

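The teal light at (269,217) is aligned and about 2.5 mm to the left; both orange things are well clear. Descend and grip.

>>> send_rows:
  targets:
    - [[0, 0, 0, 0.001, -0.0025, 0.03, 0.05], [0, 0, 0, 0, 0, 0.03, 0.05], [0, 0, 0, 0, 0, 0.025, 0.05], [0, 0, 0, 0, 0, 0.0125, 0.05], [0, 0, 0, 0, 0, 0, 0.015], [0, 0, 0, 0, 0, 0, 0.015], [0, 0, 0, 0, 0, 0, 0.015], [0, 0, 0, 0, 0, 0, 0.015], [0, 0, 0, 0, 0, -0.02, 0.015], [0, 0, 0, 0, 0, -0.05, 0.015]]

```text
time_s: 19.55
tcp_pos: [461.9, -195.6, 93.2]
eef_rot: [[-0.739, 0.674, -0.005], [0.674, 0.739, 0.001], [0.004, -0.002, -1.0]]
wrist_force: [1.1, -0.7, -0.2]
opening: 28.6
gripper_force: 59.9
```

Run:
```python
from h import *
plan(500.8,112,94,47.6)
```

```text
t 19.55 tcp [ 461.9 -195.6   93.2] yline 47.6 tilt(tool) [-0.0041  0.0024  1.    ] open 28.6 F [ 1.1 -0.7 -0.2]
shift now-axes [178.6 253.4  -0.7] dist 310
turn wz 0.0 j7 1.51
```

>>> send_rows:
  targets:
    - [[0, 0, 0, 0.0255, 0.0362, 0, 0.015], [0, 0, 0, 0.0255, 0.0362, 0, 0.015], [0, 0, 0, 0.0255, 0.0362, 0, 0.015], [0, 0, 0, 0.0255, 0.0362, 0, 0.015], [0, 0, 0, 0.0255, 0.0362, 0, 0.015], [0, 0, 0, 0.0255, 0.0362, 0, 0.015], [0, 0, 0, 0.0255, 0.0362, 0, 0.015], [0, 0, 0, 0, 0, 0, 0.015], [0, 0, 0, 0, 0, 0, 0.015]]

```text
time_s: 20.68
tcp_pos: [502.0, 110.8, 93.8]
eef_rot: [[-0.739, 0.674, -0.0], [0.674, 0.739, -0.0], [-0.0, -0.0, -1.0]]
wrist_force: [-0.2, 0.2, -0.2]
opening: 28.2
gripper_force: 59.9
```

Run:
```python
from h import *
c=wcam();cv2.imwrite("pics/w7.png",c["pixels"])
rect(c,"light_teal",96);rect(c,"pad_yellow",9)
plan(500.8,112,33.5,47.6)
```

```text
light_teal pin [502.6 109.3  70.8] 0.6
light_teal pin [598.5 192.3   3.9] 0.59
  sil 0.77 rect c [500.6 112.3] size [30.  55.2] long axis deg 137.6 mean [499.7 113. ]
  sil 0.41 rect c [453.8   9.1] size [19.  15.2] long axis deg 83.6 mean [455.6  11.4]
pad_yellow pin [495.7 114.7   3.6] 0.75
pad_yellow pin [594.2 107.4   6.4] 0.68
  sil 0.92 rect c [500.8 111.2] size [84.3 84.5] long axis deg 175.0 mean [491.  120.5]
t 20.93 tcp [502.2 110.1  93.9] yline 47.5 tilt(tool) [0. 0. 1.] open 28.7 F [-0.1 -0.  -1.1]
shift now-axes [ 2.3  0.5 60.4] dist 60
turn wz -0.002 j7 0.88
```

View pics/w7.png

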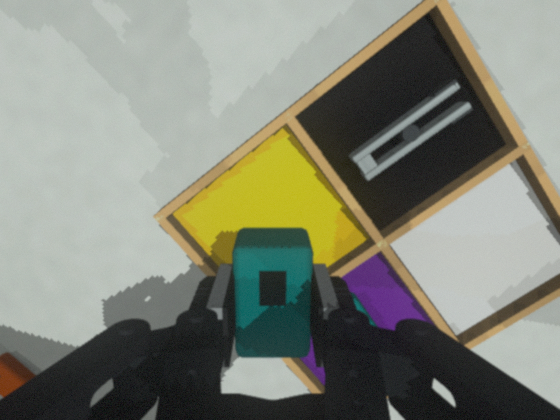

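The light is held level over the middle of yellow, and the peg lies well in black. Lower and release.

>>> send_rows:
  targets:
    - [[0, 0, 0, 0, 0, 0.025, 0.015], [0, 0, 0, 0, 0, 0.02, 0.015], [0, 0, 0, 0, 0, 0.01, 0.015], [0, 0, 0, 0, 0, 0.0045, 0.015], [0, 0, 0, 0, 0, 0, 0.015], [0, 0, 0, 0, 0, 0, 0.042], [0, 0, 0, 0, 0, 0, 0.042], [0, 0, 0, 0, 0, -0.02, 0.042], [0, 0, 0, 0, 0, -0.06, 0.05], [0, 0, 0, 0, 0, -0.06, 0.06]]

```text
time_s: 22.18
tcp_pos: [501.9, 111.2, 175.9]
eef_rot: [[-0.739, 0.674, -0.001], [0.674, 0.739, -0.0], [0.0, -0.001, -1.0]]
wrist_force: [1.2, 0.3, 0.2]
opening: 60.3
gripper_force: 0.0
```

Run:
```python
from h import *
read_camera("top");read_camera("top")
c=wcam();rect(c,"light_teal",35);rect(c,"pad_yellow",9)
plan(575,-350,175,47.6)
```

```text
light_teal pin [504.5 110.4   7.3] 0.94
  sil 0.93 rect c [503.5 110.6] size [31. 52.] long axis deg 138.1 mean [502.8 111.4]
  sil 0.95 rect c [500.7 111.3] size [84.  84.6] long axis deg 175.2 mean [497.1 114.3]
t 22.52 tcp [501.1 111.2 173.1] yline 47.6 tilt(tool) [-0.0014  0.0023  1.    ] open 60.0 F [ 1.  -0.4  0.2]
shift now-axes [-365.4 -291.    -1.7] dist 467
turn wz 0.001 j7 0.79
```

>>> send_rows:
  targets:
    - [[0, 0, 0, -0.037, -0.0296, 0, 0.07], [0, 0, 0, -0.037, -0.0296, 0, 0.07], [0, 0, 0, -0.037, -0.0296, 0, 0.07], [0, 0, 0, -0.037, -0.0296, 0, 0.07], [0, 0, 0, -0.037, -0.0296, 0, 0.07], [0, 0, 0, -0.037, -0.0296, 0, 0.07], [0, 0, 0, -0.037, -0.0296, 0, 0.07], [0, 0, 0, -0.037, -0.0296, 0, 0.07], [0, 0, 0, -0.037, -0.0296, 0, 0.07], [0, 0, 0, -0.037, -0.0296, 0, 0.07]]

```text
time_s: 23.78
tcp_pos: [575.4, -357.8, 171.9]
eef_rot: [[-0.738, 0.674, -0.003], [0.674, 0.738, 0.002], [0.004, -0.001, -1.0]]
wrist_force: [0.1, -0.4, 0.3]
opening: 70.3
gripper_force: 0.0
```

>>> send_rows:
  targets:
    - [[0, 0, 0, 0, 0, 0, 0.07], [0, 0, 0, 0, 0, 0, 0.07]]

```text
time_s: 24.02
tcp_pos: [575.4, -355.9, 172.4]
eef_rot: [[-0.738, 0.674, -0.003], [0.674, 0.738, 0.002], [0.004, -0.0, -1.0]]
wrist_force: [0.8, 0.2, -0.8]
opening: 70.2
gripper_force: 0.0
```

Run:
```python
from h import *
c=wcam();cv2.imwrite("pics/w8.png",c["pixels"])
rect(c,"canister",54)
plan(575,-357,30,47.6)
```

```text
canister pin [ 5.747e+02 -3.585e+02  2.000e-01] 0.8
  sil 0.56 rect c [ 573.9 -358.3] size [42.5 50.5] long axis deg 157.9 mean [ 574.6 -357.1]
t 24.18 tcp [ 576.3 -354.8  173.5] yline 47.7 tilt(tool) [-1.8e-03 -7.0e-04  1.0e+00] open 70.1 F [-0.7  0.6 -0.5]
shift now-axes [ -0.8  -2.6 143.5] dist 144
turn wz 0.002 j7 1.66
```

View pics/w8.png

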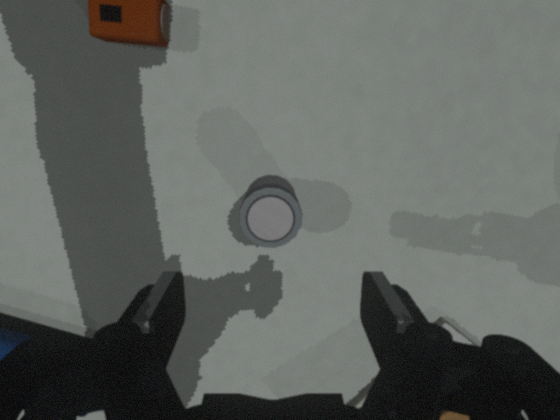

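The canister cap is at (270,217), about 4 mm to the left of the jaws' line. Descend to mid-body and grip.

>>> send_rows:
  targets:
    - [[0, 0, 0, -0.0015, -0.0035, 0.045, 0.07], [0, 0, 0, 0, 0, 0.045, 0.07], [0, 0, 0, 0, 0, 0.04, 0.07], [0, 0, 0, 0, 0, 0.018, 0.07], [0, 0, 0, 0, 0, 0, 0.03], [0, 0, 0, 0, 0, 0, 0.03], [0, 0, 0, 0, 0, 0, 0.03], [0, 0, 0, 0, 0, 0, 0.03], [0, 0, 0, 0, 0, 0, 0.03]]

```text
time_s: 25.3
tcp_pos: [575.4, -360.9, 27.5]
eef_rot: [[-0.739, 0.674, 0.002], [0.674, 0.739, -0.001], [-0.002, 0.001, -1.0]]
wrist_force: [-0.4, 0.5, 5.6]
opening: 42.4
gripper_force: 60.8
```

Run:
```python
from h import *
plan(599.5,195,115,47.6)
```

```text
t 25.3 tcp [ 575.4 -360.9   27.5] yline 47.6 tilt(tool) [ 1.9e-03 -7.0e-04  1.0e+00] open 42.4 F [-0.4  0.5  5.6]
shift now-axes [356.8 426.9 -87.8] dist 563
turn wz 0.0 j7 1.76
```

>>> send_rows:
  targets:
    - [[0, 0, 0, 0, 0, -0.01, 0.03], [0, 0, 0, 0, 0, -0.035, 0.03], [0, 0, 0, 0, 0, -0.043, 0.03], [0, 0, 0, 0.0297, 0.0356, 0, 0.03], [0, 0, 0, 0.0297, 0.0356, 0, 0.03], [0, 0, 0, 0.0297, 0.0356, 0, 0.03], [0, 0, 0, 0.0297, 0.0356, 0, 0.03], [0, 0, 0, 0.0297, 0.0356, 0, 0.03], [0, 0, 0, 0.0297, 0.0356, 0, 0.03], [0, 0, 0, 0.0297, 0.0356, 0, 0.03]]

```text
time_s: 26.55
tcp_pos: [588.9, -34.8, 114.6]
eef_rot: [[-0.738, 0.674, 0.0], [0.674, 0.738, 0.0], [0.0, 0.0, -1.0]]
wrist_force: [0.7, 0.6, -2.0]
opening: 42.5
gripper_force: 61.0
```

>>> send_rows:
  targets:
    - [[0, 0, 0, 0.0297, 0.0356, 0, 0.03], [0, 0, 0, 0.0297, 0.0356, 0, 0.03], [0, 0, 0, 0.0297, 0.0356, 0, 0.03], [0, 0, 0, 0.0297, 0.0356, 0, 0.03], [0, 0, 0, 0.0297, 0.0356, 0, 0.03], [0, 0, 0, 0, 0, 0, 0.03], [0, 0, 0, 0, 0, 0, 0.03], [0, 0, 0, 0, 0, 0, 0.03]]

```text
time_s: 27.55
tcp_pos: [599.6, 193.4, 114.5]
eef_rot: [[-0.737, 0.676, 0.0], [0.676, 0.737, -0.001], [-0.0, -0.0, -1.0]]
wrist_force: [0.1, -0.5, -0.6]
opening: 42.3
gripper_force: 61.0
```

Run:
```python
from h import *
c=wcam();cv2.imwrite("pics/w9.png",c["pixels"])
rect(c,"canister",142);rect(c,"pad_white",9)
plan(600,194,36,47.6)
```

```text
canister pin [597.7 194.4  87.8] 0.79
  sil 0.65 rect c [593.1 196.3] size [42.9 57.9] long axis deg 155.5 mean [594.1 198.6]
pad_white pin [597.5 193.6   4.8] 0.63
  sil 0.79 rect c [599.1 194.4] size [84.2 84.3] long axis deg 175.2 mean [590.9 202.4]
t 27.8 tcp [599.6 194.6 114.4] yline 47.5 tilt(tool) [-0.e+00 -1.e-04  1.e+00] open 42.7 F [-0.2 -0.2 -1.4]
shift now-axes [-0.7 -0.2 78.4] dist 78
turn wz -0.001 j7 0.84
```

View pics/w9.png

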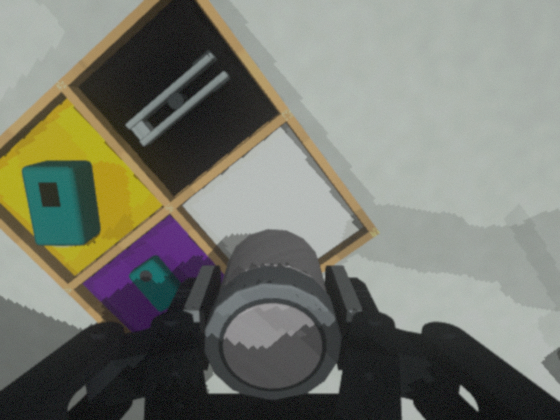

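The canister is held upright over the middle of white. Lower it and check the contact.

>>> send_rows:
  targets:
    - [[0, 0, 0, 0, 0, 0.03, 0.03], [0, 0, 0, 0, 0, 0.03, 0.03], [0, 0, 0, 0, 0, 0.013, 0.03], [0, 0, 0, 0, 0, 0.004, 0.03], [0, 0, 0, 0, 0, 0, 0.03], [0, 0, 0, 0, 0, 0, 0.03]]

```text
time_s: 28.55
tcp_pos: [600.3, 195.5, 38.4]
eef_rot: [[-0.739, 0.674, 0.002], [0.674, 0.739, 0.001], [-0.001, 0.002, -1.0]]
wrist_force: [0.4, -0.2, -0.4]
opening: 42.2
gripper_force: 61.0
```

>>> send_rows:
  targets:
    - [[0, 0, 0, 0, 0, 0.001, 0.03], [0, 0, 0, 0, 0, 0.0005, 0.03], [0, 0, 0, 0, 0, 0, 0.03]]

```text
time_s: 28.92
tcp_pos: [599.8, 195.5, 36.5]
eef_rot: [[-0.739, 0.674, 0.001], [0.674, 0.739, 0.001], [-0.0, 0.001, -1.0]]
wrist_force: [-0.9, 0.3, 4.1]
opening: 42.3
gripper_force: 61.2
```

Contact at 36.5 mm with 4 N. Release and rise.

>>> send_rows:
  targets:
    - [[0, 0, 0, 0, 0, 0, 0.058], [0, 0, 0, 0, 0, 0, 0.058], [0, 0, 0, 0, 0, 0, 0.06], [0, 0, 0, 0, 0, -0.03, 0.065], [0, 0, 0, 0, 0, -0.05, 0.07], [0, 0, 0, 0, 0, -0.05, 0.07], [0, 0, 0, 0, 0, -0.05, 0.07], [0, 0, 0, 0, 0, 0, 0.07], [0, 0, 0, 0, 0, 0, 0.07]]

```text
time_s: 30.05
tcp_pos: [598.9, 195.5, 215.2]
eef_rot: [[-0.739, 0.674, -0.001], [0.674, 0.739, 0.0], [0.001, -0.001, -1.0]]
wrist_force: [-1.0, 0.7, -0.7]
opening: 70.2
gripper_force: 0.0
```

Run:
```python
from h import *
c=wcam();cv2.imwrite("pics/w10.png",c["pixels"])
for k,z in [("canister",63),("pad_white",9),("peg",21),("pad_black",9),("light_teal",35),("pad_yellow",9),("key_teal",20),("pad_purple",9)]: rect(c,k,z)
c=read_camera("scene")
for k in ["light_orange","key_orange"]: rect(c,k,11)
plan(600,194,36)
```

```text
sil 0.66 rect c [598.7 198.2] size [42.7 49.5] long axis deg 123.3 mean [598.4 197.6]
  sil 0.72 rect c [598.9 194.6] size [85.2 85.1] long axis deg 85.3 mean [592.9 198.8]
  sil 0.37 rect c [508.5 202.1] size [84.3 84.6] long axis deg 175.2 mean [507.1 203.6]
peg pin [506.9 201.    9.4] 0.82
  sil 0.88 rect c [510.2 202.3] size [63.8 18.2] long axis deg 85.7 mean [509.3 200.4]
light_teal pin [505.4 110.    9.5] 0.68
  sil 0.78 rect c [506.2 113.7] size [36.4 49.6] long axis deg 137.6 mean [505.5 114.1]
  sil 0.72 rect c [500.9 110.1] size [82.9 84.8] long axis deg 175.2 mean [498.6 114.4]
key_teal pin [594.2 104.5   6. ] 0.81
  sil 0.97 rect c [593.6 107.8] size [25.7 61.8] long axis deg 173.8 mean [588.1 108. ]
pad_purple pin [588.1 103.5   8.9] 0.98
  sil 0.71 rect c [591.3 102.8] size [82.6 84.1] long axis deg 175.2 mean [590.  104.7]
  sil 0.25 rect c [598.9 194.5] size [84.9 86. ] long axis deg 175.2 mean [592.3 198.8]
light_orange pin [ 417.5 -338.8    0.6] 0.83
  sil 0.65 rect c [ 413.7 -344.2] size [70.5 39.1] long axis deg 42.5 mean [ 413.7 -344.1]
  sil 0.65 rect c [591.9 106.6] size [23.6 63.2] long axis deg 170.7 mean [588.2 107.3]
key_orange pin [472.6 -98.1   0.8] 0.64
  sil 0.81 rect c [482.2 -99.3] size [22.7 67.6] long axis deg 176.3 mean [478. -99.]
t 31.15 tcp [599.5 195.4 215.8] yline 47.6 tilt(tool) [-1.e-04 -1.e-04  1.e+00] open 69.9 F [ 0.4 -0.1  1. ]
shift now-axes [ -1.3  -0.7 179.8] dist 180
```

View pics/w10.png

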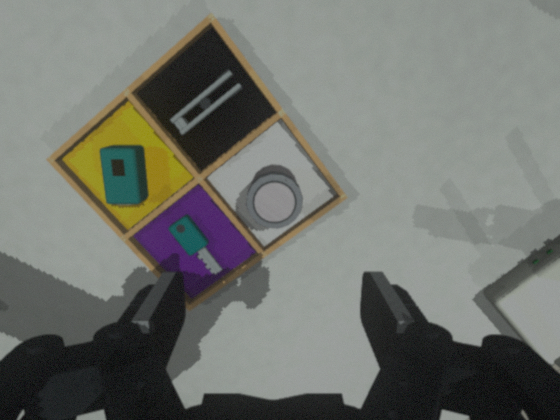

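The picture shows all four things in their own bays: canister (275,200) upright on white, peg (205,105) on black, light (122,175) on yellow, key (195,245) on purple. The orange things haven't moved and the gripper is clear, so I'll hand in.

```bash
python3 -c "
from station import manip
print(manip.hand_in())"
```

```text
the job is handed in; nothing more can be done
None
```

The job is handed in at about 31 s: the last camera check showed the canister, peg, teal light and teal key each upright and within about 6 mm of its bay's middle, and both orange things where they started; the judge returned no verdict.

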